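# Set the slip mixer to fast and start it

## Task

Start the slip mixer on fast: with your fingertips push the lever with the black grip from off, through the slow notch, until it sits in the fast notch at the far end of its swing, and only then press the green button right down and let it come up again. Just push and press: do not lift, tip or shove the lever unit along the bench, do not press the red button, leave everything else where it is and finish with your hand clear.

Things in the scene. Friction and masses are not known exactly. Their poses are not given: they have to be found in the camera images.
- lever_unit: grey cast lever unit of the slip mixer, loose on rubber feet, about 2.5 kg, slides if shoved. Base 140 mm along its x, 84 mm along its y; origin at the centre of its underside, z up. Its +x points away from the robot (within 30 degrees) and is the way the lever goes forward. Two dark upright half-round cheeks (radius 46 mm, top 78 mm above the bench) flank the lever
- pivot (a point): point on the lever's axis, 32 mm above the unit's origin; the lever swings about the unit's y axis through it. Painted marks on the cheeks: one white bar on the robot's side (off), one yellow on top (slow), two orange on the far side (fast)
- grip (a point): centre of the black roller grip across the lever's end: 28 mm in diameter, 40 mm long along the unit's y, turning freely on its pin, 100 mm from the pivot, on a 9 mm steel shaft. In the unit's frame it stands at x -41 mm, 123 mm high at off; x 0, 132 mm high at slow; x +41 mm, 123 mm high at fast, moving on an arc
- speed_lever (a joint): angle of the lever in rad, growing forward: 0 off (sprung notch), 0.42 slow (sprung notch, the first stage), 0.84 fast (sprung notch, end of travel; stop at 0.86). Pushing the grip out of off or slow takes about 6 N; past the ridge half way between two notches it springs into the next one by itself and stays there when let go
- start_button (a joint): travel of the green push button in m: 0 up, 0.007 fully down; 5 N hold it fully down and it springs back up
- start_button_top (a point): centre of the top face of the green button, 32 mm across, 76 mm above the bench, on a square grey station (66 mm wide foot) screwed to the bench; it is pressed straight down, 7 mm
- stop_button (a joint): travel of the red push button in m: 0 up, 0.007 fully down
- stop_button_top (a point): centre of the top face of the red button, 32 mm across, 76 mm above the bench, on a square yellow station (66 mm wide foot) of the same height, screwed to the bench; the two stations may stand either way round
- orange_jar: bystander: orange-brown glaze jar with white lid, 58 mm across, 80 mm tall; origin at the centre of its underside
- red_lid_jar: bystander: cream glaze jar with red lid, 52 mm across, 66 mm tall; origin at the centre of its underside
- tape_roll: bystander: roll of masking tape lying flat, 104 mm across, 25 mm tall; origin at the centre of its underside
- rubbing_stone: bystander: dark grey rubbing stone, 90 x 106 x 24 mm; origin at the centre of its underside
- dark_tile: bystander: dark blue crackle-glazed tile, 89 x 89 x 10 mm; origin at the centre of its underside
- shears: bystander: scissors with dark red handles lying flat, 201 x 88 x 10 mm; origin at the centre of its underside
- pencil: bystander: yellow pencil lying flat, 152 mm long; origin at the centre of its underside

How it is judged:
On the way, in this order (a step that is already met when the one before it is completed fails the run):
1. the lever sits in the fast notch (value of joint speed_lever above 0.77 rad), for 0.2 s.
2. the green button is pressed right down (value of joint start_button above 0.0055 m), for 0.05 s.
At the end, for the whole second after the job is handed in: The lever rests in the fast notch (over 0.77 rad), the green button has been pressed (over 5.5 mm) after that and is up again (under 1.5 mm), the red button is up, the lever unit stands flat within 40 mm of where it began and every bystander within 25 mm of its start (value of joint speed_lever above 0.77 rad and value of joint start_button below 0.0015 m and value of joint stop_button below 0.002 m and distance of lever_unit from where it was at the start of the episode below 0.04 m and angle between lever_unit's own z axis and vertical below 0.05 rad and linear speed of lever_unit below 0.01 m/s and distance of each of orange_jar, red_lid_jar, tape_roll, rubbing_stone, dark_tile, shears, pencil from where it was at the start of the episode below 0.025 m); the robot touches nothing.
It fails at once if the green button is pressed before the lever is at fast (value of joint start_button above 0.003 m and value of joint speed_lever below 0.72 rad).
It fails at once if the red button is pressed (value of joint stop_button above 0.003 m).
It fails at once if the lever unit is lifted (15 mm) or tipped (0.15 rad) (height (world z) of lever_unit above 0.015 m or angle between lever_unit's own z axis and vertical above 0.15 rad).
It fails at once if the lever unit is shoved along the bench more than 40 mm (distance of lever_unit from where it was at the start of the episode above 0.04 m).
It fails at once if a bystander is moved more than 25 mm (distance of any of orange_jar, red_lid_jar, tape_roll, rubbing_stone, dark_tile, shears, pencil from where it was at the start of the episode above 0.025 m).
It also fails if it takes over 48 s, if anything falls off the work surface, if the arm or the gripper's body presses on something with over 40 N, if the wrist force passes 120 N, or if a joint passes its speed limit or range.

## Robot

A 7-joint arm with a two-finger parallel gripper is mounted at the origin on a cart in front of the work surface, level with it; the furniture and walls round the work are solid. World frame = base frame: x ahead of the robot, y to its left, z up, the work surface at z = 0. Lengths are in m, angles in rad, forces in N, time in s.
With the tool pointing down it reaches from about 0.35 to 0.9 m from the base axis. Payload 8.1 kg.
Tool frame: the origin (TCP) lies between the finger pads; the fingertips stand 25 mm ahead of it and the grasp point (between the pads) lies 6 mm ahead of it; z points along the fingers, y is the line along which they close (so a half turn about z gives the same grasp; the last joint's range is limited). The gripper opens to 92 mm and grips with 3 to 60 N. Pads are 19 mm wide; open, the fingers measure 130 mm over their backs; the gripper's body (75 mm by 190 mm) begins 47 mm behind the grasp point.
Start: joints at [-1.346, 0.434, 0.025, 1.573, -0.012, 1.134, -0.075], TCP at [0.201, 0.592, 0.252] pointing down, gripper open.
Joint ranges: [-2.62, 2.62], [-0.44, 2.09], [-1.27, 1.32], [0.08, 2.57], [-1.32, 4.46], [0.12, 2], [-2.74, 2.74]. Speed limits (rad/s): [2.22, 2.22, 3.01, 3.01, 3.14, 3.14, 3.14].

## Interface

Orientations are given as a unit quaternion [x, y, z, w].
In Python, from bench import r, vision, readout, finish_job gives the robot as it stands (r), with the cameras (vision), the readings (readout) and the job as plain functions.
- The arm moves only by the shell command python3 jog.py 'ROWS' [OPENING] [FORCE]. ROWS is a JSON list of rows, 1 to 5 of them, each of 6 numbers: dx, dy, dz in fractions of the full range, 1 being 75 cm, then a rotation vector rx, ry, rz in normalised numbers (1 is 180 degrees); each row shifts and turns the commanded pose from where the row before left it, along the tool's axes as they then stand; what a row does not reach is not made up. A row lasts 1/12 s, in which the tool goes at most 0.0417 m and 0.125 rad, less where a joint would pass 70% of its speed; a pose out of reach is approached as far as the arm can. OPENING is the finger opening in m, set as the command begins (- or left out keeps the last). The fingers move at their own pace and stop on an object; FORCE is the grip in N (left out, the last holds). Time passes only in rows, so rows that do not move let the fingers close. It prints the time, the measured TCP pose, the force, the opening and the grip force at its end. A shift or turn number past 1, either way, is cut back to 1. Input that does not fit is refused with a message, and nothing moves.
- readout.observe(): the state, without advancing time (a new reading comes with each control period).
- vision.read_camera(name): name is "scene" or "top" or "wrist"; returns a dict with "image" (384x512x3 uint8, blue, green, red), "mtx" (3x3 intrinsics, pixels), "distortion" ([k1, k2, p1, p2, k3] as OpenCV has them; the pictures are not rectified), "R" (3x3) and "t" (3): a world point X has camera coordinates R X + t; the wrist camera has in their place "T_tool_cam" (4x4, takes a point from camera to tool coordinates, whose origin is the TCP and whose axes are the flange's). Camera axes: x right, y down, z forward; pixel columns grow to the right and rows downward; lengths in m; the calibration is good to about 2 mm. A picture is of the moment at which its call begins: read the wrist's pose just before it. There is no depth.
- finish_job(): hands the job in; it is judged then, once.
The state is a dict: "t": time; "joint_positions": joint angles; "qvel": joint speeds; "joint_efforts": joint torques, N m; "eef_pos": TCP position; "ee_rot": TCP orientation; "force": force on the tool from outside, world axes, zero at the start; "ft_torque": the same for the moment, N m; "width": finger opening in m; "gripper_force": force on a finger pad.
Only numpy, scipy, OpenCV 4.12 (cv2) and the standard library are available. Lean on these libraries where they do the work, as an engineer would, in place of code of your own. Each camera call takes 0.05 s, during which the arm holds its last target. There are 200 camera calls.

## Working session

There is one attempt and no reset: what is moved stays moved. The work goes in short steps, Python scripts to look and compute and a shell command to move; the robot and the scene stay as the last step left them, time stands still between calls to the robot, and variables do not carry over. Pictures are saved under pics/ and viewed, at most 10 in all, crops included, and the job is handed in when it is done.

```bash
ls; mkdir -p pics; python3 - <<'E'
from bench import r, vision, readout, finish_job
import cv2
s=readout.observe();print(s['t'],s['eef_pos'],s['ee_rot'],s['width'])
for n in("scene","top"):
    c=vision.read_camera(n);cv2.imwrite(f'pics/{n}0.png',c['image'])
    print(n,c['mtx'].tolist(),c['distortion'],c['R'].tolist(),c['t'])
E
```

```text
bench.py
jog.py
pics
0.0 [0.20110888 0.59125377 0.25093739] [ 1.63195049e-01  9.86593500e-01 -7.98881661e-04 -6.63598648e-05] 0.0919002298338482
scene [[470.80351564760525, 0.0, 253.35990510190112], [0.0, 470.80351564760525, 196.516026164966], [0.0, 0.0, 1.0]] [-0.04555802  0.          0.          0.          0.        ] [[-0.5512367429406501, -0.8341802198703734, -0.01677539892816058], [-0.3710383249932567, 0.2630961301752847, -0.8905677894876884], [0.7473075769844578, -0.4846893717256495, -0.45454108540132326]] [0.28840324 0.28151978 1.15847375]
top [[459.1141229759296, 0.0, 251.49699848056937], [0.0, 459.1141229759296, 192.64070335495504], [0.0, 0.0, 1.0]] [0.06465649 0.         0.         0.         0.        ] [[0.015346725073878038, -0.9997195262627457, 0.018037373381341714], [-0.9857835581024375, -0.01814655408510151, -0.1670373585451309], [0.16731782512453633, -0.015217469692022322, -0.9857855618803552]] [-0.03935105  0.55507125  1.24463487]
```

View pics/scene0.png

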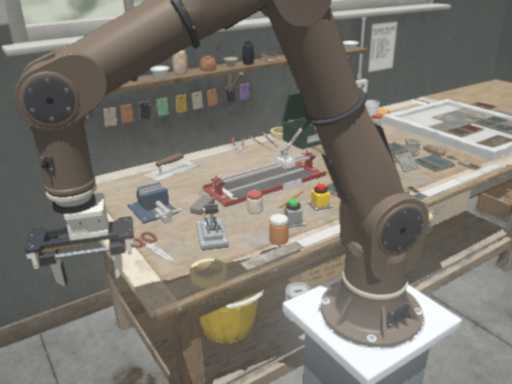

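View pics/top0.png

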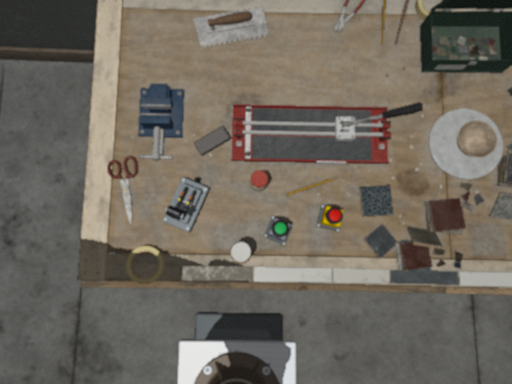

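The scene view shows the lever unit at about (210,232), the green button at (294,205) and the red one at (320,187). In the top view they are at (187,203), (280,229) and (335,215). Next I'll enlarge crops to get exact pixels.

```bash
cat > h.py <<'E'
import numpy as np,cv2
from bench import r, vision, readout, finish_job
def und(c,p): return cv2.undistortPoints(np.array([[p]],float),c['mtx'],c['distortion'])[0,0]
def tri(cams,pts):
    P=[np.c_[c['R'],c['t']] for c in cams]
    X=cv2.triangulatePoints(P[0],P[1],und(cams[0],pts[0]),und(cams[1],pts[1]))
    return (X[:3]/X[3]).ravel()
def proj(c,X): return cv2.projectPoints(np.atleast_2d(np.array(X,float)),cv2.Rodrigues(c['R'])[0],c['t'].astype(float),c['mtx'],c['distortion'])[0][:,0]
def plane(c,p,z):
    d=c['R'].T@np.r_[und(c,p),1]; o=-c['R'].T@c['t']; return o+d*(z-o[2])/d[2]
E
python3 - <<'E'
import cv2,numpy as np
a=cv2.imread('pics/scene0.png')[185:265,185:335];b=cv2.imread('pics/top0.png')[165:245,155:345]
A=cv2.resize(a,None,fx=5,fy=5,interpolation=2)
cv2.imwrite('pics/sc1.png',A)
cv2.imwrite('pics/tp1.png',cv2.resize(b,None,fx=4,fy=4,interpolation=2))
from h import *
for n in('scene','top'):
    im=cv2.imread(f'pics/{n}0.png');H=cv2.cvtColor(im,cv2.COLOR_BGR2HSV)
    for nm,lo,hi in(('green',(55,120,40),(90,255,255)),('red',(0,170,90),(6,255,255)),('red2',(174,170,90),(180,255,255))):
        m=cv2.inRange(H,lo,hi);k,_,st,ce=cv2.connectedComponentsWithStats(m)
        print(n,nm,[(ce[i].round(1).tolist(),st[i].tolist()) for i in range(1,k) if st[i][4]>15])
E
```

```text
scene green [([293.0, 201.8], [290, 200, 7, 5, 25])]
scene red [([320.6, 186.4], [317, 185, 8, 4, 25])]
scene red2 []
top green [([280.0, 227.8], [274, 222, 13, 13, 130])]
top red [([376.6, 110.5], [372, 109, 11, 5, 36]), ([238.7, 125.2], [235, 124, 8, 4, 18]), ([334.5, 214.8], [329, 209, 12, 13, 117])]
top red2 []
```

View pics/sc1.png

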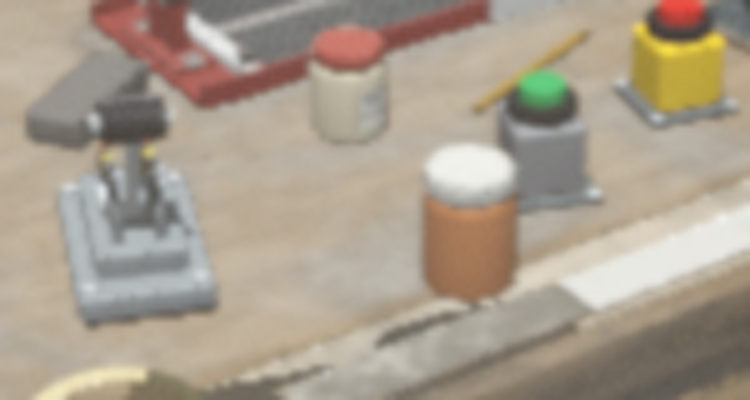

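View pics/tp1.png

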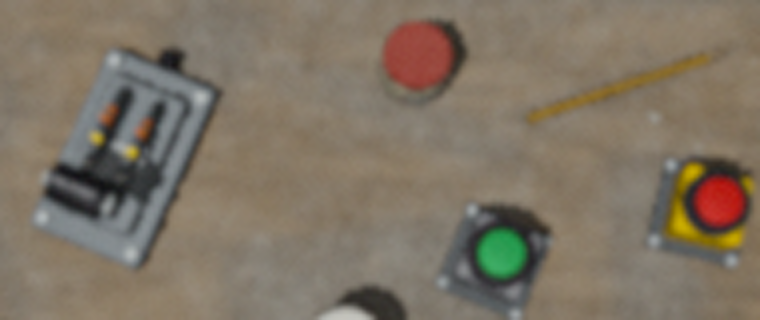

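The crops put the grip at scene (211.4,208.4) and top (174.6,212.2), with the lever at off. The unit's base corners in the top crop are (110,48), (218,92), (140,268) and (35,220).

```bash
python3 - <<'E'
from h import *
S=vision.read_camera('scene');T=vision.read_camera('top')
t=lambda x,y:((x+.5)/4-.5+155,(y+.5)/4-.5+165)
s=lambda x,y:((x+.5)/5-.5+185,(y+.5)/5-.5+185)
print('grip',tri((S,T),(s(133,118),t(82,191))))
print('green',tri((S,T),(s(544,82),t(501,252))),plane(T,(280,227.8),.076))
print('red',tri((S,T),(s(682,5),t(719,202))),plane(T,(334.5,214.8),.076))
print('jar or',tri((S,T),(s(469,165),(241,248))),'redjar',plane(T,t(420,55),.066))
q=[t(110,48),t(218,92),t(140,268),t(35,220)]
for z in(0,.02):
    C=np.array([plane(T,p,z) for p in q]);print(z,C.round(4).tolist(),C.mean(0).round(4))
    f=(C[0]+C[1])/2-(C[2]+C[3])/2;print(np.linalg.norm(f),np.degrees(np.arctan2(f[1],f[0])),np.linalg.norm(C[0]-C[1]))
c=plane(T,t(126,157),.015);
E
```

```text
grip [0.48666856 0.16988697 0.12494703]
green [ 0.45467848 -0.10907266  0.07827799] [ 0.45533878 -0.10842533  0.076     ]
red [ 0.49162403 -0.25752949  0.07726573] [ 0.49356316 -0.25707643  0.076     ]
jar or [ 0.39740829 -0.00584268  0.07738403] redjar [ 0.59317526 -0.05172369  0.066     ]
0 [[0.6074, 0.1727, 0.0], [0.5762, 0.0931, 0.0], [0.4471, 0.1448, 0.0], [0.4804, 0.2211, 0.0]] [0.5278 0.1579 0.    ]
0.13744510399326929 -21.348927663025826 0.08552447013015703
0.02 [[0.6033, 0.17, 0.02], [0.5726, 0.0915, 0.02], [0.4455, 0.1424, 0.02], [0.4783, 0.2176, 0.02]] [0.5249 0.1554 0.02  ]
0.13536318679332582 -21.348927663025837 0.08422900844977044
```

The unit's yaw is about −21.3° and its centre about (0.526, 0.157). The measured grip agrees with the given geometry, and the tool's yaw of −18.8° is nearly aligned already. I'll close the fingers and move to a point behind the grip at height.

Careful with the scale: shifts go in shares of 75 cm and turns go in shares of 180 degrees. That gives: -0.032 m is -0.0427, -0.024 m is -0.032, 0.044 rad is 0.014.

```bash
python3 jog.py '[[0,0,0,0,0,0.014],[-0.0427,-0.032,0,0,0,0],[-0.0427,-0.032,0,0,0,0],[-0.0427,-0.032,0,0,0,0],[-0.0427,-0.032,0,0,0,0]]' 0 20
python3 jog.py '[[-0.0427,-0.032,0,0,0,0],[-0.0427,-0.032,0,0,0,0],[-0.0427,-0.032,0,0,0,0],[-0.0427,-0.032,0,0,0,0],[-0.0427,-0.032,0,0,0,0]]'
python3 jog.py '[[-0.0427,-0.032,0,0,0,0],[-0.0427,-0.032,0,0,0,0],[-0.0427,-0.032,0,0,0,0],[0,0,0,0,0,0],[0,0,0,0,0,0]]'
python3 - <<'E'
from h import *
s=readout.observe();print(s['eef_pos'],s['ee_rot'],s['width'],s['force'])
S=vision.read_camera('scene');cv2.imwrite('pics/s2.png',S['image'])
W=vision.read_camera('wrist');cv2.imwrite('pics/w2.png',cv2.resize(W['image'],None,fx=1.5,fy=1.5))
e=s['eef_pos']-np.r_[.526,.157,0];u=np.array([.9315,-.364]);print(e[:2]@u,e[0]*.364+e[1]*.9315)
E
```

```text
t: 0.62
eef_pos: [0.2861, 0.4541, 0.2515]
ee_rot: [0.185, 0.983, -0.0, 0.0]
force: [0.4, -0.4, -0.3]
width: 0.063
gripper_force: 0.0
t: 1.03
eef_pos: [0.3917, 0.284, 0.2519]
ee_rot: [0.185, 0.983, 0.0, 0.0]
force: [0.4, -0.0, 0.1]
width: 0.0295
gripper_force: 0.0
t: 1.45
eef_pos: [0.4554, 0.1815, 0.2518]
ee_rot: [0.188, 0.982, -0.0, 0.0]
force: [-0.6, 1.0, -0.2]
width: 0.0009
gripper_force: 0.0
[0.4553848  0.18146904 0.25176861] [ 1.87514183e-01  9.82261855e-01 -1.90187996e-04  2.06038691e-04] 0.000949033472779229 [-0.55703701  1.03584614 -0.22881564]
-0.07468479314210838 -0.0029110202812091673
```

View pics/w2.png

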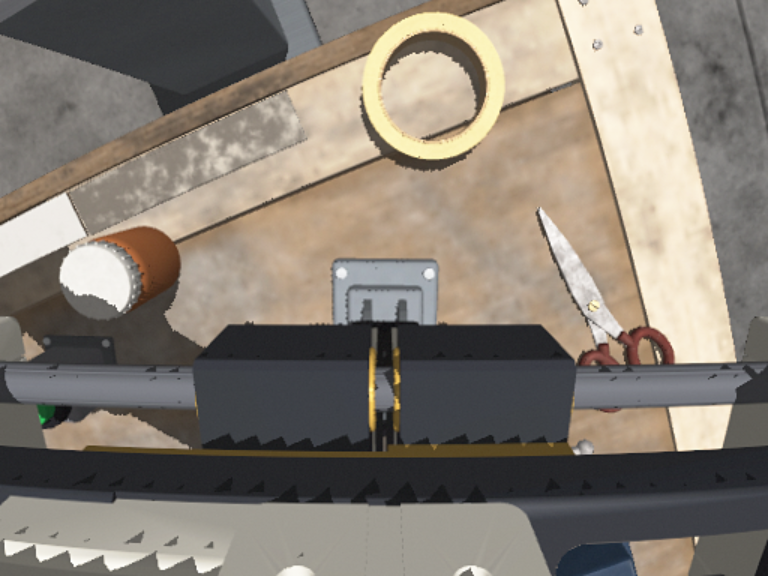

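The wrist view shows the unit's near edge square to the fingers and centred on them (column ~385). I'll back off a little, go down behind the grip and read the force.

To row units: 0.03 m is 0.04, 0.001 m is 0.0013.

```bash
python3 jog.py '[[0.0107,0.0013,0.04,0,0,0],[0,0,0.04,0,0,0],[0,0,0.04,0,0,0],[0,0,0.0347,0,0,0],[0,0,0,0,0,0]]'
python3 jog.py '[[-0.008,0,0,0,0,0],[-0.008,0,0,0,0,0],[-0.0053,0,0,0,0,0],[-0.0053,0,0,0,0,0],[0,0,0,0,0,0]]'
python3 jog.py '[[-0.0053,0,0,0,0,0],[-0.0053,0,0,0,0,0],[-0.0053,0,0,0,0,0],[-0.0053,0,0,0,0,0],[0,0,0,0,0,0]]'
```

```text
t: 1.97
eef_pos: [0.4437, 0.1883, 0.1317]
ee_rot: [0.183, 0.983, -0.002, -0.003]
force: [-0.5, 1.1, -0.1]
width: 0.0003
gripper_force: 0.0
t: 2.38
eef_pos: [0.4673, 0.1806, 0.1369]
ee_rot: [0.185, 0.983, 0.001, 0.001]
force: [-0.7, 1.9, 0.6]
width: 0.0006
gripper_force: 0.8
t: 2.8
eef_pos: [0.4811, 0.1748, 0.136]
ee_rot: [0.185, 0.983, 0.0, -0.0]
force: [-0.6, 2.0, -0.7]
width: 0.0004
gripper_force: 1.0
```

To row units: -0.004 m is -0.0053.

```bash
python3 jog.py '[[-0.0053,0,0,0,0,0],[-0.0053,0,0,0,0,0],[-0.0053,0,0,0,0,0],[-0.0053,0,0,0,0,0],[0,0,0,0,0,0]]'
python3 jog.py '[[-0.0053,0,0,0,0,0],[-0.0053,0,0,0,0,0],[-0.0053,0,0,0,0,0],[-0.0053,0,0,0,0,0],[0,0,0,0,0,0]]'
python3 - <<'E'
from h import *
S=vision.read_camera('scene');T=vision.read_camera('top')
cv2.imwrite('pics/m3.png',np.hstack([cv2.resize(S['image'][170:260,160:260],(400,360),interpolation=2),cv2.resize(T['image'][160:250,140:240],(400,360),interpolation=2)]))
E
```

```text
t: 3.22
eef_pos: [0.497, 0.168, 0.1359]
ee_rot: [0.185, 0.983, -0.0, 0.001]
force: [-0.3, 0.0, -0.4]
width: 0.0003
gripper_force: 0.0
t: 3.63
eef_pos: [0.5106, 0.1628, 0.1355]
ee_rot: [0.185, 0.983, -0.0, -0.0]
force: [-4.1, 1.5, 0.1]
width: 0.0002
gripper_force: 1.9
```

View pics/m3.png

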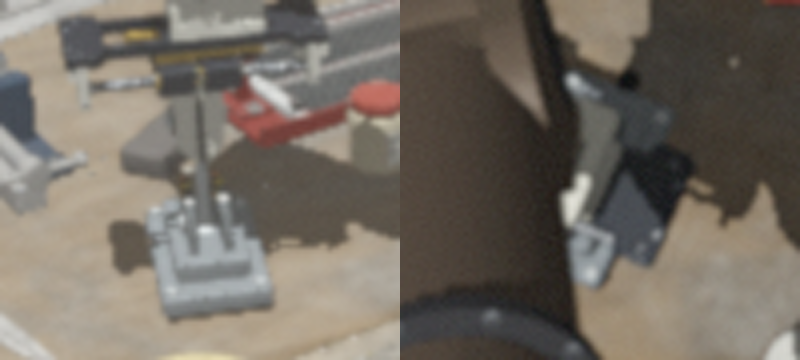

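The scene view shows the fingers behind the upright lever, at scene about (210,190), and the unit in place. The force is about 4 N as the lever leaves slow, so I'll keep pushing.

To row units: -0.004 m is -0.0053.

```bash
python3 jog.py '[[-0.0053,0,0,0,0,0],[-0.0053,0,0,0,0,0],[-0.0053,0,0,0,0,0],[0,0,0,0,0,0]]'
python3 jog.py '[[-0.0053,0,0,0,0,0],[-0.0053,0,0,0,0,0],[-0.0053,0,0,0,0,0],[0,0,0,0,0,0],[0,0,0,0,0,0]]'
python3 jog.py '[[-0.004,0,0,0,0,0],[0,0,0,0,0,0],[-0.004,0,0,0,0,0],[0,0,0,0,0,0]]'
```

```text
t: 4.07
eef_pos: [0.523, 0.1582, 0.136]
ee_rot: [0.185, 0.983, 0.0, 0.001]
force: [-0.3, -0.3, -0.1]
width: 0.0008
gripper_force: 0.0
t: 4.48
eef_pos: [0.5334, 0.1541, 0.1358]
ee_rot: [0.185, 0.983, 0.0, 0.0]
force: [-0.8, -0.3, -0.4]
width: 0.0007
gripper_force: 0.0
t: 4.82
eef_pos: [0.539, 0.1519, 0.1358]
ee_rot: [0.185, 0.983, 0.0, 0.0]
force: [-0.8, 0.0, 0.9]
width: 0.0006
gripper_force: 0.0
```

The force has dropped and the finger travel matches the fast notch. I'll back away, rise and check.

To row units: -0.03 m is -0.04, 0.02 m is 0.0267.

```bash
python3 jog.py '[[0.0267,0,0,0,0,0],[0.04,0,0,0,0,0],[0.04,0,-0.0133,0,0,0],[0.0267,0,-0.04,0,0,0],[0,0,-0.04,0,0,0]]'
python3 jog.py '[[0.04,0,-0.0267,0,0,0],[0.04,0,-0.0133,0,0,0],[0.0267,-0.0267,0,0,0,0],[0,-0.0267,0,0,0,0],[0,0,0,0,0,0]]'
python3 - <<'E'
from h import *
S=vision.read_camera('scene');T=vision.read_camera('top');print(readout.observe()['eef_pos'])
cv2.imwrite('pics/m4.png',np.hstack([cv2.resize(S['image'][170:260,160:260],(400,360),interpolation=2),cv2.resize(T['image'][160:250,140:240],(400,360),interpolation=2)]))
c=np.array([.526,.157,0]);u=np.array([.9315,-.364,0]);
for n,x,z in(('off',-.041,.123),('slow',0,.132),('fast',.041,.123)):
    X=c+u*x+[0,0,z];print(n,(proj(S,X)[0]-[160,170])*4,(proj(T,X)[0]-[140,160])*4+[400,0])
E
```

```text
t: 5.23
eef_pos: [0.4404, 0.1896, 0.2052]
ee_rot: [0.183, 0.983, -0.001, -0.003]
force: [1.3, 1.5, -0.4]
width: 0.0004
gripper_force: 0.0
t: 5.65
eef_pos: [0.3541, 0.1778, 0.2358]
ee_rot: [0.185, 0.983, -0.0, -0.0]
force: [-0.5, -1.6, -0.9]
width: 0.0006
gripper_force: 0.0
[0.3563091  0.18003654 0.23609306]
off [202.06935792 155.33222764] [537.60055487 207.89187813]
slow [194.26402137 119.50250007] [561.14950328 148.4193282 ]
fast [188.24407962 106.09374774] [588.0614624  93.9209109]
```

View pics/m4.png

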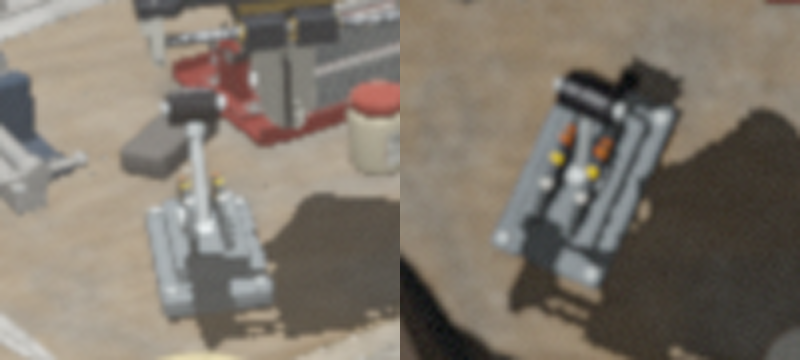

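The grip is in the fast notch: seen at (590,95) in the top panel, predicted (588,94). The unit has not moved. Next I'll move above the green button.

To row units: -0.0292 m is -0.0389, -0.0246 m is -0.0328.

```bash
python3 jog.py '[[-0.0328,-0.0389,0,0,0,0],[-0.0328,-0.0389,0,0,0,0],[-0.0328,-0.0389,0,0,0,0],[-0.0328,-0.0389,0,0,0,0],[-0.0328,-0.0389,0,0,0,0]]'
python3 jog.py '[[-0.0328,-0.0389,0,0,0,0],[-0.0328,-0.0389,0,0,0,0],[-0.0328,-0.0389,0,0,0,0],[0,0,0,0,0,0],[0,0,0,0,0,0]]'
python3 jog.py '[[0,0,0.04,0,0,0],[0,0,0.04,0,0,0],[0,0,0.04,0,0,0],[0,0,0.0267,0,0,0],[0,0,0,0,0,0]]'
python3 - <<'E'
from h import *
s=readout.observe();p=s['eef_pos'];S=vision.read_camera('scene')
d=np.array([.4548,-.1088])-p[:2];print(p,'tool d',-.9315*d[0]+.364*d[1],.364*d[0]+.9315*d[1])
cv2.imwrite('pics/s5.png',cv2.resize(S['image'][160:250,240:360],(720,540),interpolation=2))
print((proj(S,[p-[0,0,.025],[.4548,-.1088,.076]])-[240,160])*6)
E
```

```text
t: 6.17
eef_pos: [0.4191, -0.0021, 0.2359]
ee_rot: [0.185, 0.983, 0.0, 0.001]
force: [1.6, 0.2, 0.4]
width: 0.0004
gripper_force: 0.0
t: 6.58
eef_pos: [0.4559, -0.1114, 0.2355]
ee_rot: [0.187, 0.982, -0.001, 0.0]
force: [-0.4, 0.9, -0.7]
width: 0.0003
gripper_force: 0.0
t: 7.0
eef_pos: [0.4528, -0.1072, 0.1223]
ee_rot: [0.184, 0.983, -0.0, -0.003]
force: [-0.8, -0.0, -0.1]
width: 0.0004
gripper_force: 0.0
[ 0.45280183 -0.10716167  0.1223135 ] tool d -0.0024576505804152133 -0.0007987712775869187
[[317.70312087 216.57147193]
 [316.9861676  249.75242067]]
```

View pics/s5.png

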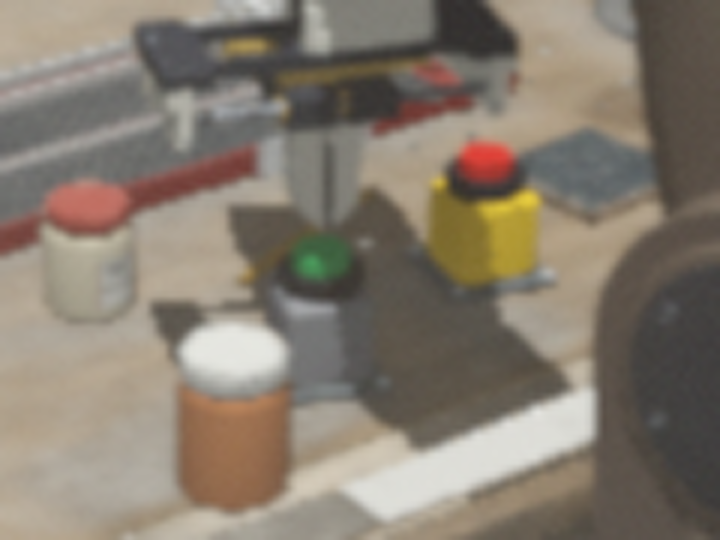

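The fingertips are just above the green button (tips predicted at (318,217), button top at (317,250)), and the gripper body clears the jar and the red station. I'll press now.

To row units: 0.008 m is 0.0107, 0.007 m is 0.0093.

```bash
python3 jog.py '[[-0.0027,-0.0013,0.0107,0,0,0],[0,0,0.0093,0,0,0],[0,0,0.0053,0,0,0],[0,0,0.0053,0,0,0],[0,0,0,0,0,0]]'
python3 jog.py '[[0,0,0.004,0,0,0],[0,0,0.0027,0,0,0],[0,0,0,0,0,0],[0,0,0,0,0,0]]'
```

```text
t: 7.47
eef_pos: [0.4566, -0.1104, 0.1026]
ee_rot: [0.185, 0.983, 0.0, 0.0]
force: [1.0, 2.1, 2.4]
width: 0.0004
gripper_force: 0.8
t: 7.8
eef_pos: [0.4567, -0.1105, 0.098]
ee_rot: [0.185, 0.983, 0.0, 0.0]
force: [0.1, 1.6, 4.0]
width: 0.0003
gripper_force: 2.0
```

To row units: 0.002 m is 0.0027.

```bash
python3 jog.py '[[0,0,0.0027,0,0,0],[0,0,0,0,0,0],[0,0,0.0027,0,0,0],[0,0,0,0,0,0],[0,0,0,0,0,0]]'
```

```text
t: 8.22
eef_pos: [0.4569, -0.1106, 0.0956]
ee_rot: [0.185, 0.983, 0.001, 0.001]
force: [-8.5, 2.3, 38.0]
width: 0.0004
gripper_force: 19.2
```

The button is bottomed: the force steps up to 38 N after about 7 mm from first contact. I'll lift clear.

To row units: -0.03 m is -0.04, -0.01 m is -0.0133.

```bash
python3 jog.py '[[0,0,-0.0133,0,0,0],[0,0,-0.04,0,0,0],[0,0,-0.04,0,0,0],[0,0,-0.04,0,0,0],[0,0,-0.04,0,0,0]]'
python3 jog.py '[[0.0267,0.04,-0.0133,0,0,0],[0.0267,0.04,0,0,0,0],[0.0267,0.04,0,0,0,0],[0,0,0,0,0,0],[0,0,0,0,0,0]]'
python3 - <<'E'
from h import *
S=vision.read_camera('scene');T=vision.read_camera('top')
cv2.imwrite('pics/m6.png',np.hstack([cv2.resize(S['image'][170:260,185:335],(400,240),interpolation=2),cv2.resize(T['image'][160:250,150:300],(400,240),interpolation=2)]))
E
```

```text
t: 8.63
eef_pos: [0.4555, -0.1108, 0.2247]
ee_rot: [0.185, 0.983, -0.0, -0.001]
force: [0.8, 0.5, -0.8]
width: 0.0002
gripper_force: 0.0
t: 9.05
eef_pos: [0.4324, -0.0031, 0.2335]
ee_rot: [0.183, 0.983, 0.0, -0.0]
force: [0.1, -0.4, 0.6]
width: 0.0006
gripper_force: 0.0
```

View pics/m6.png

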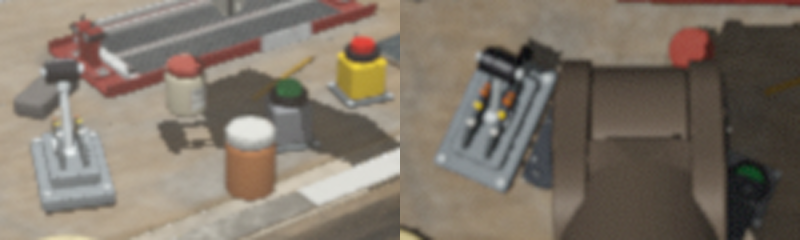

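The lever is still at fast, the green button is up, the bystanders in view are undisturbed and the hand is clear. Handing in.

```bash
python3 -c "
from bench import r, vision, readout, finish_job
print(finish_job())"
```

```text
the job is handed in; nothing more can be done
None
```

I pushed the lever through slow into the fast notch, then pressed the green button fully down and released it, and handed the job in with the hand clear; `finish_job()` returned no verdict, but the final images showed the lever at fast and the green button up.

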